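# Show the register pin to the inspection camera

## Task

Take the register pin out of the wooden storage block, seat it fully home and upright in the hole of the steel register block and let go of it. Then turn the sprung mirror by its fin until the camera, looking straight ahead into the middle of the mirror, sees the pin's drum there, and finish while still holding the mirror steady at that angle (it springs back if let go). Leave the ink tin, the brush and the crayon box where they are.

Things in the scene. Friction and masses are not known exactly. Their poses are not given: they have to be found in the camera images.
- pin: register pin: bare aluminium drum 32 mm in diameter and 60 mm tall, with a dark ring round it, on top of a steel shank 14 mm in diameter and 26 mm long with a chamfered foot; about 170 g. Origin: centre of the shank's foot; z runs up the pin (drum from z = 26 to 86 mm). It starts upright in the storage block, the drum's underside resting on the block's top
- mark (a point): centre of the dark ring round the pin's drum, on the pin's axis 66 mm above the foot
- rack: fixed wooden storage block, 75 x 75 mm, 40 mm high, hole in the middle of its top, 30 mm deep; the pin starts in it. Origin: centre of the underside
- bed_hole0 (a point): mouth of the hole in the middle of the top of the fixed steel register block (110 x 90 mm, 40 mm high); the hole is 16 mm in diameter, chamfered, 30 mm deep. With the pin home the drum's underside rests on the block's top and the pin's foot is 26 mm below this point
- rig: fixed aluminium rail 300 x 70 mm, 12 mm thick, carrying the mirror post and the camera. Origin: on the underside, straight below the mirror's upright turning axis; x points along the rail from the mirror to the camera, z up. The camera (black box 70 x 46 x 46 mm on a post, top 108 mm above the table) looks along -x, level, 85 mm above the table, at the mirror's axis
- lens (a point): centre of the camera's lens, 125 mm from the mirror's axis and 85 mm above the table
- mirror (a joint): turn of the mirror about its upright axis, rad: 0 at rest, squarely facing the camera; grows clockwise seen from above, up to 1.5. A spring (0.10 N m per rad) turns it back to 0 when it is let go
- fin (a point): grip point of the steel fin above the mirror, on the turning axis, 150 mm above the table. Fin: flat upright plate 8 mm thick, 44 mm long, from 124 to 170 mm above the table, parallel to the mirror's face. The frame turns with the mirror: x is the mirror's normal (out of its face, across the fin's thickness), y along the fin, z up
- sight (a point): middle of the square mirror (82 mm, its reflecting face on the turning axis), 85 mm above the table; this frame's x axis points where the camera's central line of sight goes after the mirror (level; it turns twice as far as the mirror), z up. At rest it points back at the camera
- ink_tin: bystander: steel tin, 72 mm in diameter, 75 mm high; origin under its centre
- etch_brush: bystander: brush lying on the table
- crayon_box: bystander: cardboard box 85 x 55 x 28 mm; origin under its centre
Things that resemble listed ones, but are neither listed nor needed, are in the scene too. What is meant by the pin is not red or yellow, and is the smaller of those in its own colour.

How it is judged:
On the way:
1. the pin is seated fully home and upright in the register block and let go (z of pin in the frame of bed_hole0 below -0.0225 m and horizontal distance between pin and bed_hole0 below 0.005 m and angle between pin's own z axis and vertical below 0.08 rad and contact force between the fingers and pin below 0.1 N), for 0.2 s.
At the end, for the whole second after the job is handed in: Pin home in the register block within 3.5 mm, 5 mm off centre and 0.08 rad of upright, untouched; the camera's line of sight, reflected at the mirror's middle, passes within 16 mm of the pin's axis; mirror turned over 0.2 rad, still (0.05 rad/s), held by the fingers alone (over 0.5 N) (all of step 1 and y of mark in the frame of sight between -0.016 and 0.016 m and x of mark in the frame of sight above 0.05 m and value of joint mirror above 0.2 rad and velocity of joint mirror between -0.05 and 0.05 rad/s and contact force between the fingers and mirror above 0.5 N and contact force between each of ink_tin, etch_brush, crayon_box, pin and mirror below 0.1 N); the arm keeps its last pose, push and grip.
It fails at once if the ink tin is moved more than 30 mm (distance of ink_tin from where it was at the start of the episode above 0.03 m).
It fails at once if the etch brush is moved more than 30 mm (distance of etch_brush from where it was at the start of the episode above 0.03 m).
It fails at once if the crayon box is moved more than 30 mm (distance of crayon_box from where it was at the start of the episode above 0.03 m).
It also fails if it takes over 45 s, if anything falls off the work surface, if the arm or the gripper's body presses on something with over 40 N, if the wrist force passes 120 N, or if a joint passes its speed limit or range.

## Robot

A 7-joint arm with a two-finger parallel gripper is mounted at the origin on the work surface. World frame = base frame: x ahead of the robot, y to its left, z up, the work surface at z = 0. Lengths are in m, angles in rad, forces in N, time in s.
With the tool pointing down it reaches from about 0.4 to 0.875 m from the base axis. Payload 6.5 kg.
Tool frame: the origin (TCP) lies at the centre of the arm's flange, where the gripper is bolted on; the fingertips stand 173 mm ahead of it and the grasp point (between the pads) lies 155 mm ahead of it (robot.hold_point_z is the z of the grasp point in the tool frame, in m); z points along the fingers, y is the line along which they close (so a half turn about z gives the same grasp; the last joint's range is limited). The gripper opens to 85 mm and grips with 20 to 120 N. Pads are 22 mm wide; open, the fingers measure 114 mm over their backs; the gripper's body (76 mm by 85 mm) begins 54 mm behind the grasp point. The pads swing forward as they close: fully open they stand 13 mm farther back than shut.
Start: joints at [-1.378, 0.536, -0.004, 1.538, 0.003, 1.067, -0.071], TCP at [0.166, 0.628, 0.405] pointing down, gripper open.
Joint ranges: [-2.7, 2.7], [-0.37, 2.16], [-1.27, 1.26], [0.24, 2.4], [-1.31, 4.45], [0.19, 1.91], [-2.76, 2.76]. Speed limits (rad/s): [2.39, 2.39, 3.14, 3.14, 3.14, 3.14, 3.14].

## Interface

Orientations are given as [roll, pitch, yaw] about the fixed x, y, z axes, in that order (R = Rz(yaw) Ry(pitch) Rx(roll)).
In Python, from workcell import sensors, read_camera, ticket, robot gives the robot as it stands.
- The arm moves only by the tool drive_tool, never from a script. Its argument "moves" is a list of rows, each an object of numbers: "gripper": the opening, from 0 (shut) to 1 (fully open); "tx", "ty", "tz": the shift along the tool's x, y, z in shares of 100 cm (1.0 is 100 cm); "turn": the turn about the tool's z in parts of the range, where 1.0 means 120 degrees. In form: [{"gripper": .., "tx": .., "ty": .., "tz": .., "turn": ..}, ...]. A call has 1 to 10 rows; each row is the pose to reach, as a shift and turn from the pose commanded when the call began, along the tool's axes at that moment; what a row does not reach only later rows make up. A row lasts 1/8 s, in which the tool goes at most 62.5 mm and 10.7 degrees, less where a joint would pass 70% of its speed; a pose out of reach is approached as far as the arm can. A call with a gripper value outside its range is refused whole. The fingers move at their own pace and stop on an object; "squeeze" is the grip in N (left out, the last holds). Time passes only in rows, so rows that repeat a pose let the fingers close. It gives the time, the measured TCP pose, the force, the opening and the grip force at its end, in the units of the state.
- sensors.state(): the state, without advancing time (a new reading comes with each control period).
- read_camera(name): name is "side" or "top"; returns a dict with "image" (384x512x3 uint8, red, green, blue), "range_z" (384x512 float32, m along the optical axis (not along the pixel's ray), 0 where there is no reading), "camera_matrix" (3x3 intrinsics, pixels), "pose" (4x4, takes a point from camera to world coordinates). Camera axes: x right, y up, looking along -z (the intrinsics and any distortion apply to the point x, -y, -z); pixel columns grow to the right and rows downward; lengths in m; the calibration is good to about 2 mm. A picture is of the moment at which its call begins.
- ticket.close_job(): hands the job in; it is judged then, once.
The state is a dict: "time_s": time; "qpos": joint angles; "qvel": joint speeds; "effort": joint torques, N m; "tcp_pos": TCP position; "orientation": TCP orientation; "force": force on the tool from outside, world axes, zero at the start; "ft_torque": the same for the moment, N m; "grip_width": finger opening in m; "finger_force": force on a finger pad.
Only numpy, scipy, OpenCV 4.12 (cv2) and the standard library are available. Lean on these libraries where they do the work, as an engineer would, in place of code of your own. Each camera call takes 0.05 s, during which the arm holds its last target. There are 200 camera calls.

## Working session

There is one attempt and no reset: what is moved stays moved. The work goes in short steps, Python scripts to look and compute and a tool call to move; the robot and the scene stay as the last step left them, time stands still between calls to the robot, and variables do not carry over. Pictures are saved under pics/ and viewed, at most 10 in all, crops included, and the job is handed in when it is done.

Besides the shell and the picture viewer there is one more tool, called after "Request:" as a command line: name --argument value ..., lists and objects as JSON in quotes. drive_tool: Moves the arm, as the interface text tells. Its arguments: {"type":"object","properties":{"moves":{"type":"array","items":{"type":"object","properties":{"gripper":{"type":"number"},"tx":{"type":"number"},"ty":{"type":"number"},"tz":{"type":"number"},"turn":{"type":"number"}}}},"squeeze":{"type":"number"}},"required":["moves"]}

```bash
mkdir -p pics; cat > h.py <<'E'
import numpy as np,cv2
from workcell import sensors, read_camera, ticket, robot
def cam(n):
    c=read_camera(n); return c
def pts(c):
    K=c["camera_matrix"];P=c["pose"];d=c["range_z"]
    v,u=np.mgrid[0:384,0:512]
    X=np.stack([(u-K[0,2])/K[0,0]*d,-(v-K[1,2])/K[1,1]*d,-d],-1)
    W=X@P[:3,:3].T+P[:3,3]; W[d==0]=np.nan
    return W
E
python3 - <<'E'
from h import *
for n in("side","top"):
    c=cam(n); cv2.imwrite(f"pics/{n}0.png",c["image"][:,:,::-1]); np.savez(f"{n}0.npz",**c)
    print(n,c["camera_matrix"].round(1).tolist(),c["pose"].round(3).tolist(),[k for k in c])
    d=c["range_z"];print((d==0).mean())
print(sensors.state())
E
```

```text
side [[474.3, 0.0, 254.9], [0.0, 474.3, 192.1], [0.0, 0.0, 1.0]] [[0.947, 0.176, -0.269, 0.218], [-0.321, 0.558, -0.765, -0.991], [0.016, 0.811, 0.585, 0.86], [0.0, 0.0, 0.0, 1.0]] ['image', 'range_z', 'camera_matrix', 'pose']
0.003911336263020833
top [[364.8, 0.0, 249.9], [0.0, 364.8, 191.3], [0.0, 0.0, 1.0]] [[-0.011, 0.984, -0.179, 0.355], [-1.0, -0.012, -0.004, -0.025], [-0.007, 0.179, 0.984, 1.198], [0.0, 0.0, 0.0, 1.0]] ['image', 'range_z', 'camera_matrix', 'pose']
0.004140218098958333
{'time_s': 0.1, 'qpos': array([-1.37822631,  0.53709196, -0.00442008,  1.53878704,  0.00254281,
        1.06728655, -0.07120771]), 'qvel': array([ 0.00058952, -0.00073692, -0.00085237, -0.00246712, -0.0015151 ,
        0.00069014, -0.00069198]), 'effort': array([ 3.30887262e-03, -5.84569466e+01,  1.05202664e+00, -2.59776288e+01,
        1.25715756e-02,  4.70958010e-03,  2.91096342e-05]), 'tcp_pos': array([0.16624844, 0.62806751, 0.40389467]), 'orientation': array([-3.14002687e+00,  7.54207812e-05,  2.88284315e+00]), 'force': array([-0.89613917, -0.53286206,  0.13765326]), 'ft_torque': array([-0.00453208,  0.01487156,  0.02186186]), 'finger_force': 0.0, 'grip_width': 0.08537547329772038}
```

View pics/top0.png

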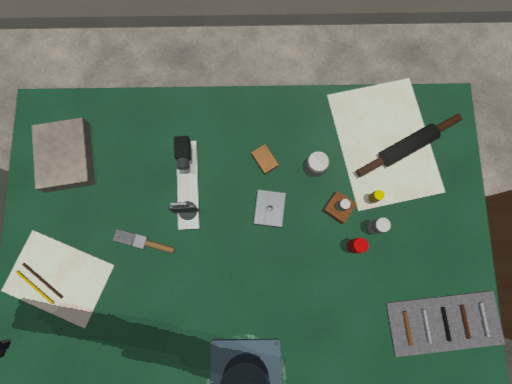

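View pics/side0.png

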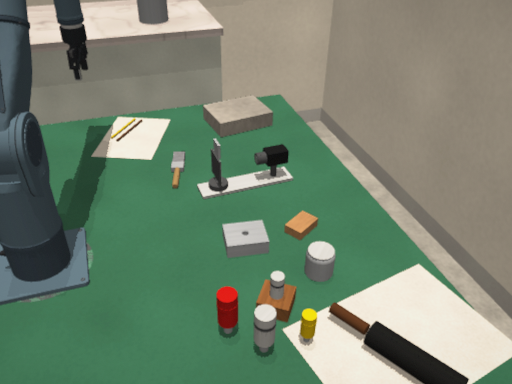

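Top view candidates for the pin are aluminium in the wooden block (344,204), larger aluminium (381,226), red (359,246) and yellow (378,196). The register block's hole is at (269,209), the mirror and fin at (185,208), and the camera at (182,150). I choose (344,204), the smaller aluminium one in the wooden block, and will check it in a crop.

```bash
python3 - <<'E'
from h import *
c=dict(np.load("top0.npz"));W=pts(c);s=dict(np.load("side0.npz"));S=pts(s)
a=cv2.resize(s["image"][200:360,210:340],None,fx=3,fy=3,interpolation=2)
b=cv2.resize(c["image"][130:260,140:300],None,fx=3,fy=3,interpolation=2)
h=max(a.shape[0],b.shape[0]);im=np.zeros((h,a.shape[1]+b.shape[1]+0,3),np.uint8)
a_=a;im[:a.shape[0],:a.shape[1]]=a;im[:b.shape[0],a.shape[1]:]=b
im=im[:,:];sc=min(1,800/im.shape[1]);im=cv2.resize(im,None,fx=sc,fy=sc);cv2.imwrite("pics/crop.png",im[:,:,::-1]);print(im.shape)
# cylinders' tops and boxes by height in merged cloud
def blob(name,x0,x1,y0,y1,z0,z1):
  for n,A in(("top",W),("side",S)):
    m=(A[...,0]>x0)&(A[...,0]<x1)&(A[...,1]>y0)&(A[...,1]<y1)&(A[...,2]>z0)&(A[...,2]<z1)
    if m.sum()<5: print(name,n,m.sum());continue
    p=A[m];r=cv2.minAreaRect(p[:,:2].astype(np.float32)*1000)
    print(name,n,m.sum(),"med",np.median(p,0).round(4),"rect",np.round(r[0],1),np.round(r[1],1),round(r[2],1))
for u,v in((344,204),(381,226),(269,209),(269,200),(182,206),(182,150),(188,220),(359,246),(378,196),(317,160)):print((u,v),W[v,u].round(3))
np.set_printoptions(suppress=True)
import sys
p=W[204,344];blob("pin",p[0]-.04,p[0]+.04,p[1]-.04,p[1]+.04,p[2]-.006,p[2]+.01)
blob("rackTop",p[0]-.07,p[0]+.07,p[1]-.06,p[1]+.07,.034,.046)
p=W[200,269];blob("bed",p[0]-.1,p[0]+.09,p[1]-.09,p[1]+.09,.034,.046)
p=W[206,182];blob("fin",p[0]-.06,p[0]+.06,p[1]-.06,p[1]+.06,.14,.2)
p=W[150,182];blob("cam",p[0]-.06,p[0]+.06,p[1]-.06,p[1]+.06,.1,.115)
blob("rail",.2,.7,p[1]-.1,p[1]+.1,.007,.018)
E
```

```text
(441, 800, 3)
(344, 204) [ 0.513 -0.306  0.096]
(381, 226) [ 0.443 -0.406  0.119]
(269, 209) [ 0.512 -0.082  0.013]
(269, 200) [ 0.537 -0.081  0.038]
(182, 206) [0.506 0.178 0.145]
(182, 150) [0.688 0.189 0.106]
(188, 220) [0.479 0.183 0.015]
(359, 246) [ 0.386 -0.338  0.116]
(378, 196) [ 0.538 -0.415  0.086]
(317, 160) [ 0.658 -0.234  0.075]
pin top 91 med [ 0.5131 -0.3063  0.0989] rect [ 513.1 -306.1] [29.5 30. ] 41.1
pin side 151 med [ 0.5126 -0.312   0.0984] rect [ 514.1 -309.8] [31.9 31. ] 69.7
rackTop top 425 med [ 0.5087 -0.3019  0.0394] rect [ 513.6 -307. ] [74.6 76.3] 53.7
rackTop side 646 med [ 0.5083 -0.3182  0.0389] rect [ 514.3 -309.1] [79.5 75.8] 53.6
bed top 928 med [ 0.5113 -0.0803  0.0397] rect [511.9 -80.5] [ 90.  110.4] 82.5
bed side 967 med [ 0.5105 -0.0871  0.0386] rect [511.9 -82.3] [ 98.1 110.7] 82.4
fin top 72 med [0.5081 0.1831 0.168 ] rect [509.8 185.5] [ 8.6 44.3] 2.1
fin side 74 med [0.5066 0.1776 0.1601] rect [508.6 185.3] [ 8.9 48.6] 2.8
cam top 382 med [0.6907 0.1927 0.1071] rect [684.6 192.5] [101.   45.3] 4.9
cam side 228 med [0.6918 0.1862 0.1056] rect [683.3 191.9] [ 52.2 101. ] 89.6
rail top 1126 med [0.5733 0.1855 0.0118] rect [478.  195.2] [166.5 452.5] 84.3
rail side 904 med [0.5796 0.1825 0.0106] rect [536.9 193.3] [128.4 333.2] 78.2
```

View pics/crop.png

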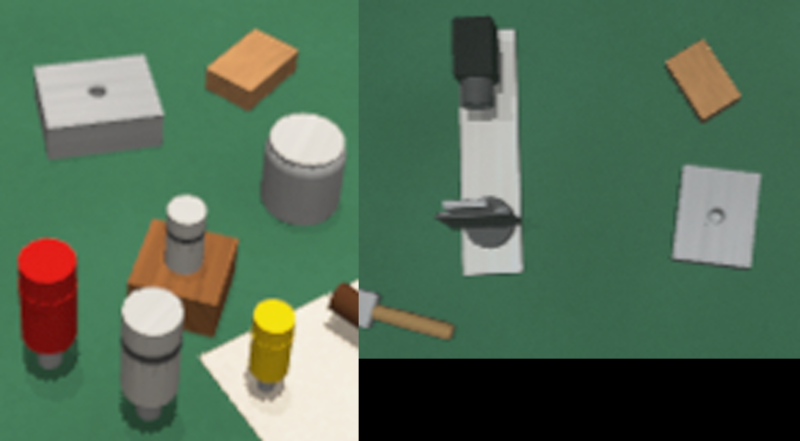

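The crop shows a small aluminium pin with a dark ring in the wooden block. The lookalike in front is larger and stands on the table, so the choice holds. Next I refine the hole, pin and rig geometry.

```bash
cat >> h.py <<'E'
def ray(c,u,v,z):
    K=c["camera_matrix"];P=c["pose"]
    d=P[:3,:3]@np.array([(u-K[0,2])/K[0,0],-(v-K[1,2])/K[1,1],-1.]);o=P[:3,3]
    return o+d*(z-o[2])/d[2]
def rel(x,y,z,yaw_deg,s=None):
    """shift (cm) in tool axes and turn for a world TCP target, yaw = tool yaw"""
    from scipy.spatial.transform import Rotation as R
    s=s or sensors.state();r=R.from_euler("xyz",s["orientation"])
    d=r.inv().apply(np.array([x,y,z])-s["tcp_pos"])*100
    t=-(np.radians(yaw_deg)-s["orientation"][2]);t=(t+np.pi)%(2*np.pi)-np.pi
    return d.round(2),round(t,3)
E
python3 - <<'E'
from h import *
for n in("top","side"):
    c=dict(np.load(n+"0.npz"));W=pts(c);im=c["image"];g=cv2.cvtColor(im,cv2.COLOR_RGB2GRAY)
    K=c["camera_matrix"];P=c["pose"]
    def proj(p):
        q=P[:3,:3].T@(np.array(p)-P[:3,3]);return K[0,0]*q[0]/-q[2]+K[0,2],-K[1,1]*q[1]/-q[2]*1+K[1,2]
    # hole: dark on bed top
    u,v=map(int,np.round(proj([.512,-.0813,.04])))
    w=g[v-9:v+10,u-9:u+10].astype(float);bg=np.median(w);k=np.clip(bg-20-w,0,None)
    vv,uu=np.mgrid[v-9:v+10,u-9:u+10];hu,hv=(k*uu).sum()/k.sum(),(k*vv).sum()/k.sum()
    print(n,"hole px",round(hu,1),round(hv,1),ray(c,hu,hv,.04).round(4))
    # bed top and rack top centres via fitted pixel masks at their planes
    for nm,p,r in(("bed",(.512,-.0813),.08),("rack",(.5135,-.3075),.06)):
        m=(abs(W[...,2]-.039)<.005)&(np.hypot(W[...,0]-p[0],W[...,1]-p[1])<r)
        v,u=np.nonzero(m);q=np.array([ray(c,a,b,.04)[:2] for a,b in zip(u,v)],np.float32)*1000
        R=cv2.minAreaRect(q);print(nm,np.round(R[0],1),np.round(R[1],1),round(R[2],1))
    m=(abs(W[...,2]-.1)<.006)&(np.hypot(W[...,0]-.5135,W[...,1]+.3075)<.03)
    v,u=np.nonzero(m);q=np.array([ray(c,a,b,.1)[:2] for a,b in zip(u,v)],np.float32)*1000
    print("pin",np.round(cv2.minEnclosingCircle(q),1) if 0 else cv2.minEnclosingCircle(q),q.mean(0))
    # rail: bright, low saturation near table
    hsv=cv2.cvtColor(im,cv2.COLOR_RGB2HSV)
    m=(hsv[...,1]<60)&(g>110)&(W[...,2]<.02)&(abs(W[...,1]-.19)<.07)&(W[...,0]>.4)&(W[...,0]<.76)
    m=cv2.morphologyEx(m.astype(np.uint8),cv2.MORPH_OPEN,np.ones((3,3)))
    v,u=np.nonzero(m);q=np.array([ray(c,a,b,.012)[:2] for a,b in zip(u,v)],np.float32)*1000
    R=cv2.minAreaRect(q);print("rail",np.round(R[0],1),np.round(R[1],1),round(R[2],1))
    m=(W[...,2]>.164)&(np.hypot(W[...,0]-.509,W[...,1]-.1855)<.04)
    v,u=np.nonzero(m);q=np.array([ray(c,a,b,.17)[:2] for a,b in zip(u,v)],np.float32)*1000
    R=cv2.minAreaRect(q);print("fin",np.round(R[0],1),np.round(R[1],1),round(R[2],1))
for t in((.44,.26,.4,120),(.512,-.306,.32,70)):print(rel(*t))
E
```

```text
top hole px 269.8 206.5 [ 0.516  -0.0832  0.04  ]
bed [511.6 -80.4] [ 90.  110.2] 82.2
rack [ 513.1 -306.5] [74.8 77. ] 53.5
pin ((513.2484741210938, -305.79046630859375), 16.12970733642578) [ 513.3794  -306.23935]
rail [600.1 188.5] [300.4  72.1] 2.6
fin [509.8 186.1] [42.9  8.6] 89.3
side hole px 244.9 232.7 [ 0.5123 -0.084   0.04  ]
bed [510.3 -86.9] [ 97.  110.5] 82.6
rack [ 512.8 -312.1] [79.7 75.4] 54.1
pin ((511.83306884765625, -312.26617431640625), 17.905271530151367) [ 512.72345 -311.99167]
rail [600.2 184.3] [302.3  80.5] 2.7
fin [507.3 178.6] [10.  44.6] 3.1
(array([-35.88, -28.58,   0.44]), np.float64(0.788))
(array([-57.32, -81.44,   8.52]), np.float64(1.661))
```

Units first: shifts go in shares of 100 cm and turns go in shares of 120 degrees. So -81.4 cm / 100 = -0.814, -57.3 cm / 100 = -0.573, 1.66 rad / 2.0944 = 0.7926.

Request:
drive_tool --moves '[{"gripper": 1,"tx": -0.36,"ty": -0.29,"tz": 0,"turn": 0.382},{"gripper": 1,"tx": -0.36,"ty": -0.29,"tz": 0,"turn": 0.382},{"gripper": 1,"tx": -0.36,"ty": -0.29,"tz": 0,"turn": 0.382},{"gripper": 1,"tx": -0.36,"ty": -0.29,"tz": 0,"turn": 0.382},{"gripper": 1,"tx": -0.36,"ty": -0.29,"tz": 0,"turn": 0.382},{"gripper": 1,"tx": -0.36,"ty": -0.29,"tz": 0,"turn": 0.382},{"gripper": 1,"tx": -0.36,"ty": -0.29,"tz": 0,"turn": 0.382},{"gripper": 1,"tx": -0.36,"ty": -0.29,"tz": 0,"turn": 0.382},{"gripper": 1,"tx": -0.573,"ty": -0.814,"tz": 0.08,"turn": 0.7926},{"gripper": 1,"tx": -0.573,"ty": -0.814,"tz": 0.08,"turn": 0.7926}]'

```text
time_s: 1.35
tcp_pos: [0.4559, 0.1315, 0.3869]
orientation: [3.141, -0.0, 1.703]
force: [1.0, 0.6, 0.5]
grip_width: 0.0855
finger_force: 0.0
```

```bash
python3 -c "
from h import *
print(rel(.5133,-.3065,.29,70),sensors.state()['qpos'])"
```

```text
(array([-44.17,  -0.07,   9.69]), np.float64(0.481)) [-0.74454607  0.27398321  0.43629589  2.02696534 -0.15002224  0.87044457
 -0.0938487 ]
```

To row units: -44.2 cm / 100 = -0.442, 4 cm / 100 = 0.04, 0.48 rad / 2.0944 = 0.2292.

Request:
drive_tool --moves '[{"gripper": 1,"tx": -0.442,"ty": 0,"tz": 0.04,"turn": 0.2292},{"gripper": 1,"tx": -0.442,"ty": 0,"tz": 0.04,"turn": 0.2292},{"gripper": 1,"tx": -0.442,"ty": 0,"tz": 0.04,"turn": 0.2292},{"gripper": 1,"tx": -0.442,"ty": 0,"tz": 0.04,"turn": 0.2292},{"gripper": 1,"tx": -0.442,"ty": 0,"tz": 0.04,"turn": 0.2292},{"gripper": 1,"tx": -0.442,"ty": 0,"tz": 0.04,"turn": 0.2292},{"gripper": 1,"tx": -0.442,"ty": 0,"tz": 0.04,"turn": 0.2292},{"gripper": 1,"tx": -0.442,"ty": 0,"tz": 0.04,"turn": 0.2292},{"gripper": 1,"tx": -0.442,"ty": 0,"tz": 0.04,"turn": 0.2292},{"gripper": 1,"tx": -0.442,"ty": 0,"tz": 0.04,"turn": 0.2292}]'

```text
time_s: 2.6
tcp_pos: [0.5167, -0.3029, 0.347]
orientation: [-3.141, -0.001, 1.23]
force: [-0.9, 0.1, -0.4]
grip_width: 0.0855
finger_force: 0.0
```

```bash
python3 -c "
from h import *
print(rel(.5133,-.3065,.237,70),sensors.state()['qpos'])"
```

```text
(array([-0.47, -0.19, 11.  ]), np.float64(0.008)) [ 0.04237891  0.57602343  0.57737465  1.75436263 -0.38254709  0.92625599
  0.43926863]
```

Request:
drive_tool --moves '[{"gripper": 1,"tx": -0.005,"ty": -0.002,"tz": 0},{"gripper": 1,"tx": -0.005,"ty": -0.002,"tz": 0.05},{"gripper": 1,"tx": -0.005,"ty": -0.002,"tz": 0.08},{"gripper": 1,"tx": -0.005,"ty": -0.002,"tz": 0.11},{"gripper": 1,"tx": -0.005,"ty": -0.002,"tz": 0.11},{"gripper": 1,"tx": -0.005,"ty": -0.002,"tz": 0.11}]'

```text
$.moves[0]: bad value
```

```bash
python3 -c "
from h import *
print(rel(.5133,-.3065,.237,70))"
```

```text
(array([-0.47, -0.19, 11.  ]), np.float64(0.008))
```

To row units: 11 cm / 100 = 0.11, 8 cm / 100 = 0.08.

Request:
drive_tool --moves '[{"gripper": 1,"tx": -0.005,"ty": -0.002,"tz": 0,"turn": 0},{"gripper": 1,"tx": -0.005,"ty": -0.002,"tz": 0.05,"turn": 0},{"gripper": 1,"tx": -0.005,"ty": -0.002,"tz": 0.08,"turn": 0},{"gripper": 1,"tx": -0.005,"ty": -0.002,"tz": 0.11,"turn": 0},{"gripper": 1,"tx": -0.005,"ty": -0.002,"tz": 0.11,"turn": 0},{"gripper": 1,"tx": -0.005,"ty": -0.002,"tz": 0.11,"turn": 0}]'

```text
time_s: 3.35
tcp_pos: [0.5131, -0.3089, 0.2384]
orientation: [3.14, 0.0, 1.228]
force: [0.8, -0.8, 0.1]
grip_width: 0.0853
finger_force: 0.0
```

```bash
python3 -c "
from h import *
print(rel(.5133,-.3065,.237,70))"
```

```text
(array([ 0.23, -0.06,  0.14]), np.float64(0.007))
```

To row units: 0.2 cm / 100 = 0.002, 0.1 cm / 100 = 0.001.

Request:
drive_tool --moves '[{"gripper": 1,"tx": 0.002,"ty": 0,"tz": 0.001,"turn": 0},{"gripper": 1,"tx": 0.002,"ty": 0,"tz": 0.001,"turn": 0},{"gripper": 0,"tx": 0.002,"ty": 0,"tz": 0.001,"turn": 0},{"gripper": 0,"tx": 0.002,"ty": 0,"tz": 0.001,"turn": 0},{"gripper": 0,"tx": 0.002,"ty": 0,"tz": 0.001,"turn": 0},{"gripper": 0,"tx": 0.002,"ty": 0,"tz": 0.001,"turn": 0},{"gripper": 0,"tx": 0.002,"ty": 0,"tz": 0.001,"turn": 0},{"gripper": 0,"tx": 0.002,"ty": 0,"tz": 0.001,"turn": 0}]' --squeeze 50

```text
time_s: 4.35
tcp_pos: [0.5138, -0.3071, 0.2365]
orientation: [3.14, 0.0, 1.228]
force: [1.6, -1.1, 1.3]
grip_width: 0.0296
finger_force: 49.5
```

```bash
python3 -c "
from h import *
s=sensors.state();print(s['tcp_pos'],s['grip_width'],s['finger_force'],s['force'])
x,y,z=s['tcp_pos'];print(rel(x-.0015,y+.226,z,np.degrees(s['orientation'][2])))"
```

```text
[ 0.51377413 -0.30709026  0.23647735] 0.02963115557193473 49.463515877723694 [ 1.62031518 -1.11443892  1.32266851]
(array([ 2.123e+01, -7.740e+00, -2.000e-02]), np.float64(0.0))
```

To row units: 21.2 cm / 100 = 0.212, 19 cm / 100 = 0.19.

Request:
drive_tool --moves '[{"gripper": 0,"tx": 0,"ty": 0,"tz": -0.02,"turn": 0},{"gripper": 0,"tx": 0,"ty": 0,"tz": -0.04,"turn": 0},{"gripper": 0,"tx": 0,"ty": 0,"tz": -0.06,"turn": 0},{"gripper": 0,"tx": 0.05,"ty": -0.018,"tz": -0.06,"turn": 0},{"gripper": 0,"tx": 0.1,"ty": -0.036,"tz": -0.06,"turn": 0},{"gripper": 0,"tx": 0.15,"ty": -0.055,"tz": -0.06,"turn": 0},{"gripper": 0,"tx": 0.19,"ty": -0.069,"tz": -0.06,"turn": 0},{"gripper": 0,"tx": 0.212,"ty": -0.077,"tz": -0.06,"turn": 0},{"gripper": 0,"tx": 0.212,"ty": -0.077,"tz": -0.06,"turn": 0},{"gripper": 0,"tx": 0.212,"ty": -0.077,"tz": -0.05,"turn": 0}]'

```text
time_s: 5.6
tcp_pos: [0.5123, -0.0825, 0.2868]
orientation: [3.14, 0.0, 1.227]
force: [-0.1, -0.4, -2.4]
grip_width: 0.03
finger_force: 51.3
```

```bash
python3 - <<'E'
from h import *
s=sensors.state();print(s['grip_width'],s['finger_force'],s['force'])
print(rel(.5123,-.0811,.2364,np.degrees(1.228)))
c=cam("side")
im=cv2.resize(c["image"][150:270,180:310],None,fx=4,fy=4,interpolation=2)
cv2.imwrite("pics/over.png",im[:,:,::-1])
E
```

```text
0.030027235881430924 51.29086375236511 [-0.11643838 -0.42159861 -2.37689402]
(array([ 0.13, -0.06,  5.04]), np.float64(-0.001))
```

View pics/over.png

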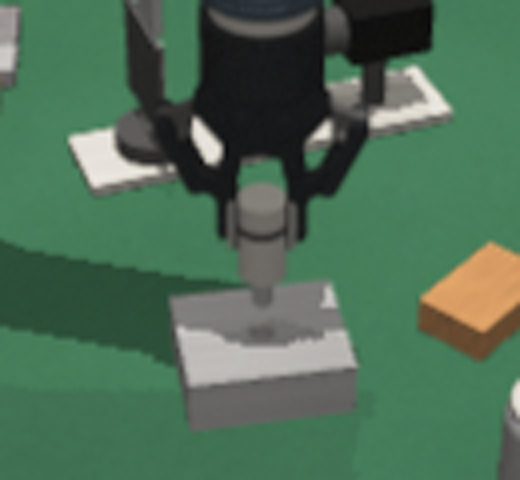

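The pin hangs upright in the fingers, shank at crop pixel (262,295), in line with the hole at (262,331). I lower it.

To row units: 3.2 cm / 100 = 0.032, 3.1 cm / 100 = 0.031.

Request:
drive_tool --moves '[{"gripper": 0,"tx": 0.001,"ty": -0.001,"tz": 0.01,"turn": 0},{"gripper": 0,"tx": 0.001,"ty": -0.001,"tz": 0.02,"turn": 0},{"gripper": 0,"tx": 0.001,"ty": -0.001,"tz": 0.023,"turn": 0},{"gripper": 0,"tx": 0.001,"ty": -0.001,"tz": 0.026,"turn": 0},{"gripper": 0,"tx": 0.001,"ty": -0.001,"tz": 0.029,"turn": 0},{"gripper": 0,"tx": 0.001,"ty": -0.001,"tz": 0.031,"turn": 0},{"gripper": 0,"tx": 0.001,"ty": -0.001,"tz": 0.032,"turn": 0}]'

```text
time_s: 6.52
tcp_pos: [0.5116, -0.08, 0.2542]
orientation: [3.141, -0.0, 1.228]
force: [0.6, -0.3, -1.5]
grip_width: 0.03
finger_force: 51.3
```

To row units: 1.8 cm / 100 = 0.018, 1.5 cm / 100 = 0.015.

Request:
drive_tool --moves '[{"gripper": 0,"tx": 0,"ty": 0,"tz": 0.004,"turn": 0},{"gripper": 0,"tx": 0,"ty": 0,"tz": 0.008,"turn": 0},{"gripper": 0,"tx": 0,"ty": 0,"tz": 0.012,"turn": 0},{"gripper": 0,"tx": 0,"ty": 0,"tz": 0.015,"turn": 0},{"gripper": 0,"tx": 0,"ty": 0,"tz": 0.017,"turn": 0},{"gripper": 0,"tx": 0,"ty": 0,"tz": 0.018,"turn": 0}]'

```text
time_s: 7.28
tcp_pos: [0.5117, -0.0801, 0.2364]
orientation: [3.141, -0.0, 1.228]
force: [-2.2, 0.1, 9.1]
grip_width: 0.0303
finger_force: 52.2
```

To row units: -16 cm / 100 = -0.16, -12 cm / 100 = -0.12.

Request:
drive_tool --moves '[{"gripper": 1,"tx": 0,"ty": 0,"tz": 0,"turn": 0},{"gripper": 1,"tx": 0,"ty": 0,"tz": 0,"turn": 0},{"gripper": 1,"tx": 0,"ty": 0,"tz": 0,"turn": 0},{"gripper": 1,"tx": 0,"ty": 0,"tz": 0,"turn": 0},{"gripper": 1,"tx": 0,"ty": 0,"tz": -0.02,"turn": 0},{"gripper": 1,"tx": 0,"ty": 0,"tz": -0.06,"turn": 0},{"gripper": 1,"tx": 0,"ty": 0,"tz": -0.12,"turn": 0},{"gripper": 1,"tx": 0,"ty": 0,"tz": -0.16,"turn": 0},{"gripper": 1,"tx": 0,"ty": 0,"tz": -0.16,"turn": 0}]'

```text
time_s: 8.4
tcp_pos: [0.5125, -0.0805, 0.3991]
orientation: [3.136, -0.003, 1.228]
force: [-0.2, 0.3, -1.2]
grip_width: 0.0852
finger_force: 0.0
```

```bash
python3 - <<'E'
from h import *
print(rel(.509,.185,.40,92.6))
for n in("top","side"):
    c=cam(n);W=pts(c)
    m=(W[...,2]>.08)&(W[...,2]<.12)&(np.hypot(W[...,0]-.512,W[...,1]+.081)<.03)
    print(n,m.sum())
    m2=m&(W[...,2]>np.nanmax(W[m][:,2])-.005) if m.any() else m
    v,u=np.nonzero(m2);q=np.array([ray(c,a,b,.1)[:2] for a,b in zip(u,v)],np.float32)*1000
    if len(q):print(cv2.minEnclosingCircle(q),q.mean(0),np.median(W[m2][:,2]))
im=cv2.resize(c["image"][190:270,200:300],None,fx=5,fy=5,interpolation=2)
cv2.imwrite("pics/seat.png",im[:,:,::-1])
E
```

```text
(array([24.89, -9.25, -0.08]), np.float64(-0.388))
top 0
side 141
((510.1396179199219, -85.08665466308594), 16.15865707397461) [510.31705 -84.13818] 0.09893169550014086
```

View pics/seat.png

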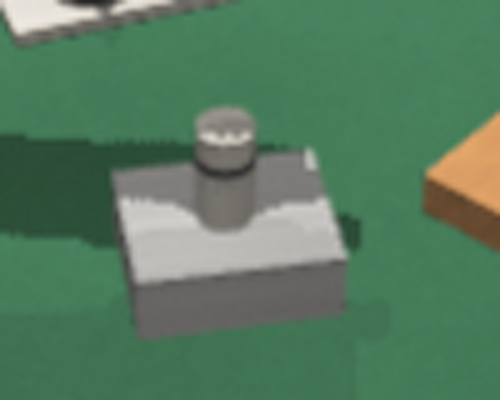

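The crop shows the pin upright with the drum's underside on the block at (225,225), and the depth reading puts its top at 99 mm, so it is home. Next is the fin.

To row units: 24.9 cm / 100 = 0.249, 22 cm / 100 = 0.22, -0.39 rad / 2.0944 = -0.1862.

Request:
drive_tool --moves '[{"gripper": 1,"tx": 0.06,"ty": -0.02,"tz": 0,"turn": -0.0477},{"gripper": 1,"tx": 0.12,"ty": -0.045,"tz": 0,"turn": -0.1194},{"gripper": 1,"tx": 0.18,"ty": -0.07,"tz": 0,"turn": -0.1862},{"gripper": 1,"tx": 0.22,"ty": -0.085,"tz": 0,"turn": -0.1862},{"gripper": 1,"tx": 0.249,"ty": -0.092,"tz": 0,"turn": -0.1862},{"gripper": 1,"tx": 0.249,"ty": -0.092,"tz": 0,"turn": -0.1862},{"gripper": 1,"tx": 0.249,"ty": -0.092,"tz": 0,"turn": -0.1862}]'

```text
time_s: 9.38
tcp_pos: [0.5083, 0.1843, 0.395]
orientation: [-3.14, 0.002, 1.617]
force: [0.4, 1.5, 0.1]
grip_width: 0.0854
finger_force: 0.0
```

```bash
python3 - <<'E'
from h import *
print(rel(.5092,.1852,.309,92.6))
E
```

```text
(array([0.1 , 0.11, 8.6 ]), np.float64(0.001))
```

To row units: 8.6 cm / 100 = 0.086, 6 cm / 100 = 0.06.

Request:
drive_tool --moves '[{"gripper": 1,"tx": 0.001,"ty": 0.001,"tz": 0.03,"turn": 0},{"gripper": 1,"tx": 0.001,"ty": 0.001,"tz": 0.06,"turn": 0},{"gripper": 1,"tx": 0.001,"ty": 0.001,"tz": 0.086,"turn": 0},{"gripper": 1,"tx": 0.001,"ty": 0.001,"tz": 0.086,"turn": 0},{"gripper": 0,"tx": 0.001,"ty": 0.001,"tz": 0.086,"turn": 0},{"gripper": 0,"tx": 0.001,"ty": 0.001,"tz": 0.086,"turn": 0},{"gripper": 0,"tx": 0.001,"ty": 0.001,"tz": 0.086,"turn": 0},{"gripper": 0,"tx": 0.001,"ty": 0.001,"tz": 0.086,"turn": 0},{"gripper": 0,"tx": 0.001,"ty": 0.001,"tz": 0.086,"turn": 0},{"gripper": 0,"tx": 0.001,"ty": 0.001,"tz": 0.086,"turn": 0}]' --squeeze 30

```text
time_s: 10.62
tcp_pos: [0.5102, 0.1865, 0.3106]
orientation: [3.14, -0.0, 1.618]
force: [3.9, 0.5, 1.2]
grip_width: 0.0074
finger_force: 34.5
```

```bash
python3 - <<'E'
from h import *
s=sensors.state();print(s['tcp_pos'],np.degrees(s['orientation']),s['force'],s['ft_torque'])
E
```

```text
[0.51015252 0.18651534 0.31062528] [ 1.79900367e+02 -2.26680974e-02  9.26815283e+01] [3.87128531 0.46467856 1.16750569] [ 0.04030582 -0.41597085 -0.12492992]
```

To row units: 0.44 rad / 2.0944 = 0.2101.

Request:
drive_tool --moves '[{"gripper": 0,"tx": 0,"ty": 0,"tz": 0,"turn": 0.0382},{"gripper": 0,"tx": 0,"ty": 0,"tz": 0,"turn": 0.0812},{"gripper": 0,"tx": 0,"ty": 0,"tz": 0,"turn": 0.1241},{"gripper": 0,"tx": 0,"ty": 0,"tz": 0,"turn": 0.1671},{"gripper": 0,"tx": 0,"ty": 0,"tz": 0,"turn": 0.2101},{"gripper": 0,"tx": 0,"ty": 0,"tz": 0,"turn": 0.2531},{"gripper": 0,"tx": 0,"ty": 0,"tz": 0,"turn": 0.296},{"gripper": 0,"tx": 0,"ty": 0,"tz": 0,"turn": 0.339},{"gripper": 0,"tx": 0,"ty": 0,"tz": 0,"turn": 0.3676},{"gripper": 0,"tx": 0,"ty": 0,"tz": 0,"turn": 0.3867}]' --squeeze 40

```text
time_s: 11.88
tcp_pos: [0.5108, 0.1863, 0.3107]
orientation: [3.139, -0.003, 0.806]
force: [6.9, -0.3, -2.2]
grip_width: 0.0077
finger_force: 39.3
```

Request:
drive_tool --moves '[{"gripper": 0,"tx": 0,"ty": 0,"tz": 0,"turn": 0},{"gripper": 0,"tx": 0,"ty": 0,"tz": 0,"turn": 0},{"gripper": 0,"tx": 0,"ty": 0,"tz": 0,"turn": 0}]'

```text
time_s: 12.25
tcp_pos: [0.5108, 0.1862, 0.3107]
orientation: [3.139, -0.003, 0.808]
force: [7.3, 0.2, -1.7]
grip_width: 0.0076
finger_force: 39.3
```

```bash
python3 - <<'E'
from h import *
s=sensors.state();print(s['tcp_pos'],np.degrees(s['orientation']),s['force'],s['ft_torque'],s['qpos'])
c=cam("side");W=pts(c);np.savez("side1.npz",**c)
im=cv2.resize(c["image"][100:220,170:300],None,fx=5,fy=5,interpolation=2)
cv2.imwrite("pics/mir.png",im[:,:,::-1])
c=cam("top");np.savez("top1.npz",**c)
for n,A in(("s",W),("t",pts(c))):
  m=(np.hypot(A[...,0]-.51,A[...,1]-.1855)<.05)&(A[...,2]>.055)&(A[...,2]<.12)
  print(n,m.sum())
  if m.sum()>20:
    v,u=np.nonzero(m);print(u.min(),u.max(),v.min(),v.max())
    p=A[m];p=p-np.median(p,0);w,V=np.linalg.eigh(np.cov(p[:,:2].T));print(np.sqrt(w),np.degrees(np.arctan2(V[1,0],V[0,0])))
E
```

```text
[0.51082277 0.18624343 0.31068915] [ 1.79832568e+02 -1.50330054e-01  4.62785510e+01] [ 7.30260096  0.15057495 -1.71657302] [-0.00521001 -1.07250847  0.03546527] [-0.92597382  0.56398438  0.65661193  1.92738899 -0.46865511  0.80290734
 -0.77484351]
s 267
208 222 151 181
[0.00181874 0.02455071] -45.11167116544465
t 18
```

View pics/mir.png

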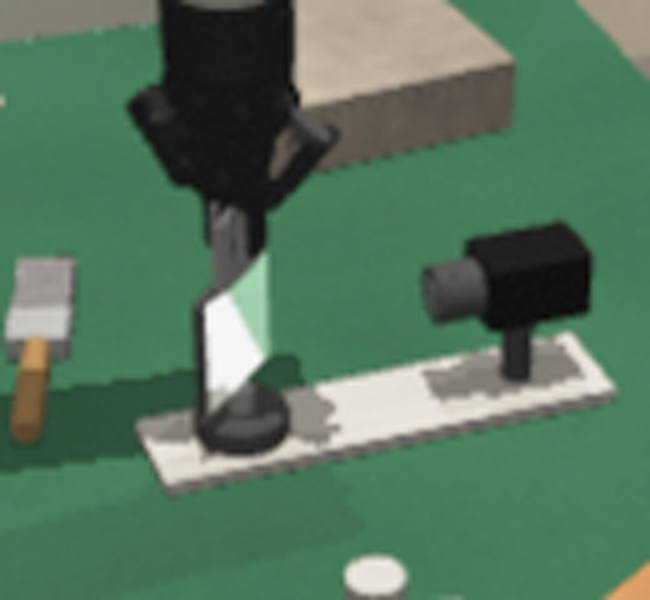

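The crop shows the fin between the fingers at (235,245) and the mirror turned about 45°, facing the pin. I check the angle with a robust plane fit.

```bash
python3 - <<'E'
from h import *
c=dict(np.load("side1.npz"));A=pts(c)
for z0,z1,r in((.05,.12,.05),(.06,.115,.035),(.06,.115,.045)):
  m=(np.hypot(A[...,0]-.51,A[...,1]-.1855)<r)&(A[...,2]>z0)&(A[...,2]<z1);p=A[m]
  for _ in range(8):
    o=p.mean(0);n=np.linalg.svd(p-o,full_matrices=False)[2][2];e=(p-o)@n;k=abs(e)<max(2*e.std(),.0008)
    if k.all():break
    p=p[k]
  n*=-np.sign(n[1]);q=np.array([n[0],n[1]])
  print(len(p),e.std(),n.round(3),np.degrees(np.arctan2(n[1],n[0])),"plane offset from axis mm",(np.array([.5105,.1858,.085])-o)@n*1000)
ax=np.array([.5105,.1858]);d=np.degrees(np.arctan2(*(np.array([.5118,-.0803])-ax)[::-1]));print(d,(d+2.65)/2)
# lateral miss if normal is -43.7 / -45.1
for a in(-43.7,-45.1):print(a,.266*np.sin(np.radians(2*a-2.65-d))*1000,"mm")
E
```

```text
230 0.001027934857952766 [ 0.722 -0.692  0.003] -43.752651503062225 plane offset from axis mm 0.20348988067487417
156 0.0010482817981877048 [ 0.724 -0.689  0.006] -43.57285860475448 plane offset from axis mm 0.11604906689380372
190 0.0011413255492415421 [ 0.725 -0.689 -0.001] -43.5684718923296 plane offset from axis mm 0.24095876339608513
-89.72009048927946 -43.535045244639726
-43.7 -1.5316214506333188 mm
-45.1 -14.523616264821289 mm
```

The fitted mirror normal of -43.6 to -43.75° agrees with the gripper's yaw and the target of -43.5°. The predicted miss is about 2 mm, so I hand in.

```bash
python3 -c "
from h import *
print(ticket.close_job())"
```

```text
the job is handed in; nothing more can be done
None
```

I handed in the job with the pin seated home and released in the register block and the gripper holding the mirror steady at about 0.81 rad; I estimate the line of sight passes within about 2 mm of the pin's axis, but the hand-in returned no verdict.

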